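Set the stabiliser foot of a calligrapher's writing board

TASK

Put the wooden foot pad flat on the desk with its square plate centred under the foot of the writing board's crank jack, then turn the crank clockwise to lower the foot until it bears firmly on the pad, with about 35 N: you feel it as the crank's load rising to about one and a half times what it takes to turn freely. Do not force it beyond that, let go of everything, and leave the other things on the desk where they are.

Things in the scene. Friction and masses are not known exactly. Their poses are not given: they have to be found in the camera images.
- jack: Fixed tilted writing board on a steel frame; its outrigger carries a crank jack. Origin: the desk point exactly below the jack's upright axis; own z up, own +y along the outrigger (30 mm wide, 110 to 140 mm above the desk) to the board, whose near edge is 205 mm from the axis. The other three sides are open. The jack keeps its setting when let go, up to 55 N on the foot.
- jack_tube_end (a point): Lower end of the jack's upright grey tube (42 mm across), on its axis, 105 mm above the desk. Below it hangs the foot, a round rubber sole 46 mm across, its underside at the start 40 to 73 mm above the desk (differs each time, not reported). Clockwise cranking, seen from above, lowers it 40 mm a turn; about two turns from top to bottom. Pressed, the rubber yields 1 mm per 10 N.
- jack_head (a point): Top centre of the jack's round gear head (60 mm across), 198 mm above the desk, on the axis. Crank load: turning freely takes a steady 6.5 N or so at the handle, along its path, all of it friction; each newton with which the foot presses adds about 0.116 N (35 N on the foot: about 10.6 N in all; 55 N: 12.9 N). With the crank stopped, some or none of the friction part shows in the reading, but the foot's part (35 N: 4.1 N) stays.
- crank_handle (a point): Middle of the crank's upright wooden grip, 250 mm above the desk. The grip is 20 mm across, spins freely on its pin and spans 220 to 273 mm in height. It travels on a level circle of 55 mm radius about the jack's axis and may start at any angle. A flat steel crank arm, 18 mm wide, 208 to 216 mm high, reaching 66 mm from the axis, joins it to the axis.
- pad: Loose wooden foot pad shaped like a paddle, about 0.2 kg: square plate 70 x 70 mm, 12 mm thick; from it a tail 26 mm wide and 12 mm thick runs along the pad's own -x to 160 mm from the plate's centre and carries a block handle at its end. Origin: centre of the plate's underside; own z up.
- pad_handle (a point): Centre of the pad's upright block handle: 40 mm long (along the tail), 24 mm wide, from 12 to 36 mm above the underside. It lies 140 mm from the plate's centre along the pad's own -x, 24 mm above the underside.
- ink_jar: Bystander, loose: black ink jar with lid, 60 mm wide, 75 mm tall. Origin at the centre of its underside. Leave it where it stands.
- amber_jar: Bystander, loose: small squat jar with metal lid, 46 mm wide, 55 mm tall. Origin at the centre of its underside. Leave it where it stands.
- ink_bottle: Bystander, loose: slim ink bottle with cap, 44 mm wide, 85 mm tall. Origin at the centre of its underside. Leave it where it stands.
- pen_bundle: Bystander, loose: bound bundle of reed pens, lying, 200 mm long (own x), 54 mm wide, 25 mm high. Origin at the centre of its underside. Leave it where it stands.
- notebook: Bystander, loose: closed notebook, lying, 130 x 190 x 18 mm. Origin at the centre of its underside. Leave it where it stands.
- paperweight: Bystander, loose: brass paperweight with a knob, 56 mm wide, 44 mm tall. Origin at the centre of its underside. Leave it where it stands.
- pen_cup: Bystander, loose: empty white pen cup, 72 mm wide, 90 mm tall. Origin at the centre of its underside. Leave it where it stands.
Not all that is in view belongs to the job. Leave any black or red look-alike of the pad alone.

How it is judged:
By the outcome, as a careful person would: the job done as asked, in the order asked, and still so for the second after the job is handed in, with the robot touching nothing.
It also fails if it takes over 72 s, if anything falls off the work surface, if the arm or the gripper's body presses on something with over 40 N, if the wrist force passes 120 N, or if a joint passes its speed limit or range.

ROBOT

A 6-joint arm with a two-finger parallel gripper is mounted at the origin on the work surface. World frame = base frame: x ahead of the robot, y to its left, z up, the work surface at z = 0. Lengths are in m, angles in rad, forces in N, time in s.
With the tool pointing down it reaches from about 0.35 to 0.975 m from the base axis. Payload 4.9 kg.
Tool frame: the origin (TCP) lies on the mounting face of the last link; the fingertips stand 173 mm ahead of it and the grasp point (between the pads) lies 155 mm ahead of it; z points along the fingers, y is the line along which they close (so a half turn about z gives the same grasp; the last joint's range is limited). The gripper opens to 85 mm and grips with 20 to 120 N. Pads are 22 mm wide; open, the fingers measure 114 mm over their backs; the gripper's body (76 mm by 85 mm) begins 54 mm behind the grasp point. The pads swing forward as they close: fully open they stand 13 mm farther back than shut.
Start: joints at [-0.119, 0.053, 1.613, -0, 1.476, -0.119], TCP at [0.625, 0, 0.405] pointing down, gripper open.
Joint ranges: [-3.01, 3.01], [-1.01, 2.22], [0.06, 2.58], [-1.02, 4.17], [0.09, 2.62], [-3.14, 3.14]. Speed limits (rad/s): [2.57, 2.57, 3.14, 3.14, 3.14, 3.14].

INTERFACE

Orientations are given as a rotation vector (axis times angle).
In Python, from station import monitor, eyes, finish_job gives the robot as it stands. The module is installed in compiled form; this text tells all that it offers.
- The arm moves only by the tool step_arm, never from a script. Its argument "commands" is a list of rows, each a list of 3 entries, a list of its own where there are three numbers: the opening in per cent of the stroke, from 0 (shut) to 100 (fully open), then the shift along the tool's x, y, z in mm, then the turn about the tool's z in degrees. In form: [[hand, [x, y, z], yaw], ...]. A call has 1 to 12 rows; each row is the pose to reach, as a shift and turn from the pose commanded when the call began, along the tool's axes at that moment; what a row does not reach only later rows make up. A row lasts 1/8 s, in which the tool goes at most 62.5 mm and 10.7 degrees, less where a joint would pass 70% of its speed; a pose out of reach is approached as far as the arm can. A call with a gripper value outside its range is refused whole. The fingers move at their own pace and stop on an object; "squeeze" is the grip in N (left out, the last holds). Time passes only in rows, so rows that repeat a pose let the fingers close. It gives the time, the measured TCP pose, the force, the opening and the grip force at its end, in the units of the state.
- monitor.get_obs(): the state, without advancing time (a new reading comes with each control period).
- eyes.get_image(name): name is "scene" or "side" or "wrist"; returns the picture (480x640x3 uint8, red, green, blue); there is no depth.
- eyes.camera_info(name): a dict with "camera_matrix" (3x3 intrinsics, pixels), "k1" (the pictures are not rectified: a ray, as slopes to the right and down, at radius r is drawn at 1 + k1 r^2 times it, then the intrinsics apply), "extrinsics" (4x4, takes a point from camera to world coordinates). Camera axes: x right, y down, z forward; pixel columns grow to the right and rows downward; lengths in m; the calibration is good to about 2 mm. A picture is of the moment at which its call begins: read the wrist's pose just before it. camera_info takes no time and is no camera call; for the wrist camera it gives the pose at the moment of the call.
- finish_job(): hands the job in; it is judged then, once.
The state is a dict: "t": time; "q": joint angles; "dq": joint speeds; "effort": joint torques, N m; "tool_pos": TCP position; "tool_rot": TCP orientation; "contact_force": force on the tool from outside, world axes, zero at the start; "wrist_torque": the same for the moment, N m; "opening": finger opening in m; "grip_force": force on a finger pad.
Only numpy, scipy, OpenCV 4.12 (cv2) and the standard library are available. Lean on these libraries where they do the work, as an engineer would, in place of code of your own. Each camera call takes 0.05 s, during which the arm holds its last target. There are 200 camera calls.

## Working session

There is one attempt and no reset: what is moved stays moved. The work goes in short steps, Python scripts to look and compute and a tool call to move; the robot and the scene stay as the last step left them, time stands still between calls to the robot, and variables do not carry over. Pictures are saved under pics/ and viewed, at most 10 in all, crops included, and the job is handed in when it is done.

Besides the shell and the picture viewer there is one more tool, called in YAML: its name, and indented under it one key for each argument. step_arm: Moves the arm, as the interface text tells. Its arguments: {"type":"object","properties":{"commands":{"type":"array"},"squeeze":{"type":"number"}},"required":["commands"]}

```bash
mkdir -p pics; cat > h.py <<'E'
import numpy as np, cv2
from station import monitor, eyes, finish_job
from scipy.spatial.transform import Rotation as R
def grab(n,f=None):
    inf=eyes.camera_info(n); im=eyes.get_image(n)[:,:,::-1].copy()
    if f: cv2.imwrite('pics/'+f,im)
    return im,inf
def ray(inf,u,v):
    K=np.array(inf["camera_matrix"]);E=np.array(inf["extrinsics"])
    d=np.array([(u-K[0,2])/K[0,0],(v-K[1,2])/K[1,1]]);s=d.copy()
    for _ in range(20): s=d/(1+inf["k1"]*(s@s))
    return E[:3,3],E[:3,:3]@np.array([s[0],s[1],1.])
def onz(inf,u,v,z):
    o,d=ray(inf,u,v); return o+d*(z-o[2])/d[2]
def proj(inf,p):
    K=np.array(inf["camera_matrix"]);E=np.array(inf["extrinsics"])
    c=E[:3,:3].T@(np.array(p)-E[:3,3]);s=c[:2]/c[2];s=s*(1+inf["k1"]*(s@s))
    return K[0,0]*s[0]+K[0,2],K[1,1]*s[1]+K[1,2]
def tool(p):  # world delta/point in tool axes relative to present TCP
    o=monitor.get_obs(); return R.from_rotvec(o["tool_rot"]).inv().apply(np.array(p)-o["tool_pos"])*1000
E
python3 - <<'E'
from h import *
ims=[]
for n in("scene","side","wrist"):
    im,inf=grab(n,n+'0.png'); print(n,np.round(inf["extrinsics"],3).tolist(),inf["k1"]); ims.append(im)
o=monitor.get_obs();print({k:np.round(v,3).tolist() for k,v in o.items()})
E
```

```text
scene [[-0.847, 0.412, -0.336, 0.921], [0.532, 0.639, -0.556, 0.485], [-0.014, -0.65, -0.76, 1.065], [0.0, 0.0, 0.0, 1.0]] 0.010231397474952315
side [[0.998, -0.041, 0.038, 0.462], [-0.055, -0.62, 0.782, -1.509], [-0.009, -0.783, -0.622, 1.212], [0.0, 0.0, 0.0, 1.0]] -0.006750378374534504
wrist [[1.0, 0.002, -0.002, 0.626], [0.002, -0.961, -0.277, 0.069], [-0.002, 0.277, -0.961, 0.373], [0.0, 0.0, 0.0, 1.0]] 0.016435549872570652
{'t': 0.15, 'q': [-0.119, 0.053, 1.614, 0.0, 1.476, -0.119], 'dq': [0.002, -0.004, -0.005, 0.0, 0.002, -0.0], 'effort': [0.001, -39.424, -37.072, -0.0, 0.005, 0.0], 'tool_pos': [0.625, 0.0, 0.404], 'tool_rot': [-2.221, -2.221, 0.002], 'contact_force': [0.476, 0.08, 0.306], 'wrist_torque': [0.008, -0.008, 0.04], 'grip_force': 0.0, 'opening': 0.085}
```

View pics/scene0.png

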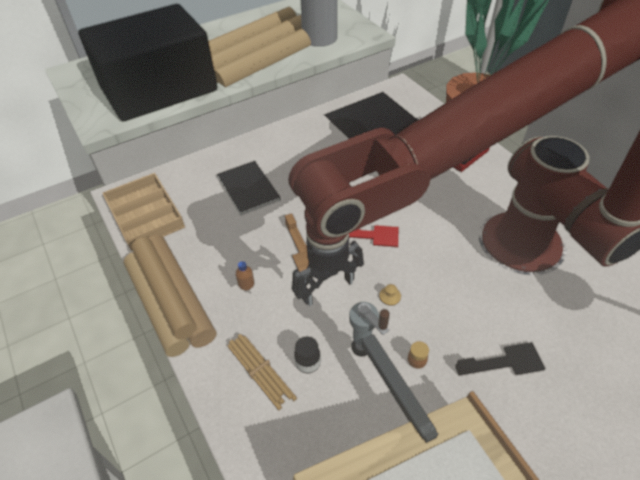

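View pics/side0.png

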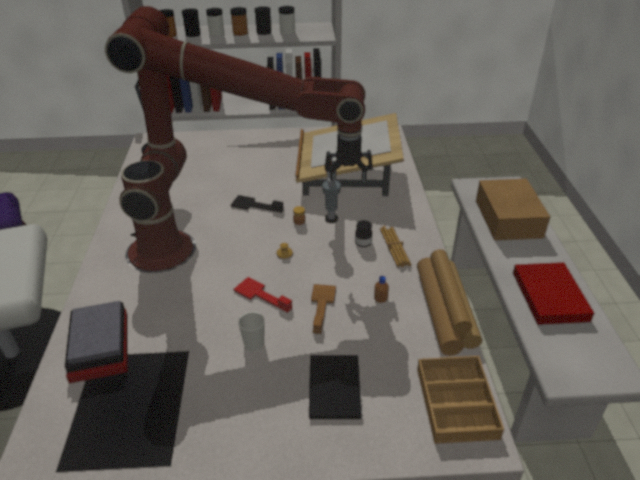

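The side view shows three paddles: wooden at (322,305), red at (265,293) and black at (258,204). Orange jars, reeds and rolls share its colour. By the description I choose the wooden one at (322,305) and check it in a close crop. The jack stands at (331,215) in side and (363,318) in scene, with a dark grip near (384,318) in scene.

```bash
python3 - <<'E'
from h import *
s=cv2.imread('pics/side0.png');c=cv2.imread('pics/scene0.png')
a=cv2.resize(s[270:345,280:380],(400,300),interpolation=3);b=cv2.resize(s[140:230,285:405],(400,300),interpolation=3)
d=cv2.resize(c[285:375,330:450],(400,300),interpolation=3);e=cv2.resize(c[205:280,260:360],(400,300),interpolation=3)
cv2.imwrite('pics/crop1.png',np.vstack([np.hstack([a,b]),np.hstack([d,e])]))
si=eyes.camera_info("side");sc=eyes.camera_info("scene")
hsv=cv2.cvtColor(s,cv2.COLOR_BGR2HSV);m=cv2.inRange(hsv,(8,90,60),(22,255,255));m[:,:300]=0;m[:275]=0;m[340:]=0;m[:,345:]=0
n,l,st,ce=cv2.connectedComponentsWithStats(m);i=1+np.argmax(st[1:,4]);print(st[i],ce[i])
for u,v in[(323,292),(318,322)]:print(onz(si,u,v,.012))
cn=max(cv2.findContours((l==i).astype(np.uint8),0,1)[0],key=cv2.contourArea)[:,0]
w=np.array([onz(si,u,v,.012)[:2] for u,v in cn]);print(np.round(w[::3],3).tolist())
print('head',onz(sc,362,313,.198),'tubebottom side',onz(si,331,219,.05))
E
```

```text
[312 285  23  48 609] [321.54187192 302.66174056]
[ 0.53215181 -0.25095652  0.012     ]
[ 0.51042716 -0.37376216  0.012     ]
[[0.506, -0.218], [0.506, -0.232], [0.502, -0.245], [0.498, -0.258], [0.498, -0.27], [0.497, -0.283], [0.506, -0.284], [0.515, -0.297], [0.514, -0.31], [0.51, -0.322], [0.51, -0.334], [0.506, -0.346], [0.503, -0.358], [0.499, -0.369], [0.499, -0.381], [0.498, -0.392], [0.498, -0.404], [0.503, -0.412], [0.511, -0.412], [0.515, -0.401], [0.518, -0.39], [0.519, -0.378], [0.522, -0.367], [0.526, -0.355], [0.527, -0.343], [0.53, -0.331], [0.531, -0.319], [0.535, -0.307], [0.538, -0.294], [0.547, -0.295], [0.556, -0.296], [0.56, -0.283], [0.561, -0.27], [0.565, -0.257], [0.566, -0.244], [0.567, -0.231], [0.561, -0.226], [0.552, -0.226], [0.543, -0.225], [0.534, -0.22], [0.525, -0.219], [0.516, -0.219]]
head [0.57832143 0.05378015 0.198     ] tubebottom side [0.57903255 0.06817391 0.05      ]
```

View pics/crop1.png

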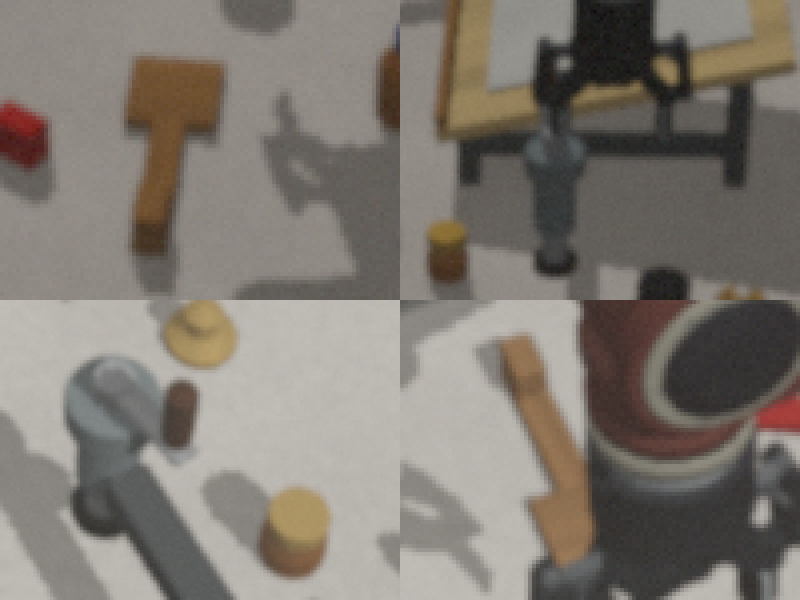

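The crop confirms a wooden paddle: its plate faces the jack and its block handle is at the near (-y) end. The wide round head of the jack is at about (363.6,315.6) in scene, with the brown grip at (384,319). I'll move above the pad handle for a close look.

step_arm:
  commands:
    - [100, [-50, -10, 0], 0]
    - [100, [-110, -30, 0], 3]
    - [100, [-170, -60, 0], 6]
    - [100, [-230, -80, 0], 10]
    - [100, [-290, -110, 0], 10]
    - [100, [-350, -117, 20], 10]
    - [100, [-390, -117, 50], 10]
    - [100, [-390, -117, 80], 10]
    - [100, [-390, -117, 80], 10]

```text
t: 1.27
tool_pos: [0.5068, -0.3898, 0.3206]
tool_rot: [-2.402, -2.013, 0.001]
contact_force: [-0.6, -0.4, -0.8]
opening: 0.0854
grip_force: 0.0
```

```bash
python3 - <<'E'
from h import *
sc=eyes.camera_info("scene");si=eyes.camera_info("side")
im,w=grab("wrist");s,_=grab("scene");d,_=grab("side")
cv2.imwrite('pics/m1.png',np.vstack([np.hstack([cv2.resize(im,(400,300)),cv2.resize(d[140:230,285:405],(400,300),interpolation=3)]),np.hstack([cv2.resize(s[285:375,330:450],(400,300),interpolation=3),cv2.resize(s[200:290,260:380],(400,300),interpolation=3)])]))
print('head',onz(sc,363.6,315.6,.198),'grip',onz(sc,384,319,.25))
print('paperw',onz(si,285,255,.01),'amber',onz(si,299,218,.02),'inkbottle',onz(si,382,296,.03),'cup',onz(si,253,345,.02),'inkjar',onz(si,364,240,.03))
o=monitor.get_obs();print(o["t"],o["tool_pos"],o["tool_rot"])
hsv=cv2.cvtColor(im,cv2.COLOR_BGR2HSV);m=cv2.inRange(hsv,(5,80,50),(22,255,255))
n,l,st,ce=cv2.connectedComponentsWithStats(m);print(st[st[:,4]>300],ce[st[:,4]>300])
E
```

```text
head [0.57910602 0.06049616 0.198     ] grip [0.57181235 0.11253075 0.25      ]
paperw [ 0.41851481 -0.06602699  0.01      ] amber [0.46986357 0.12241692 0.02      ] inkbottle [ 0.70419386 -0.29814125  0.03      ] cup [ 0.32852508 -0.45555636  0.02      ] inkjar [ 0.6820638  -0.02951878  0.03      ]
1.425 [ 0.50846357 -0.38974645  0.32629633] [2.40426022e+00 2.01899830e+00 3.85097611e-04]
[[     0      0    640    480 286491]
 [   268      0    106    269  15350]
 [   542      0     98     63   5157]] [[314.43365411 250.89327413]
 [320.06488599  96.56592834]
 [589.82567384  28.07872794]]
```

View pics/m1.png

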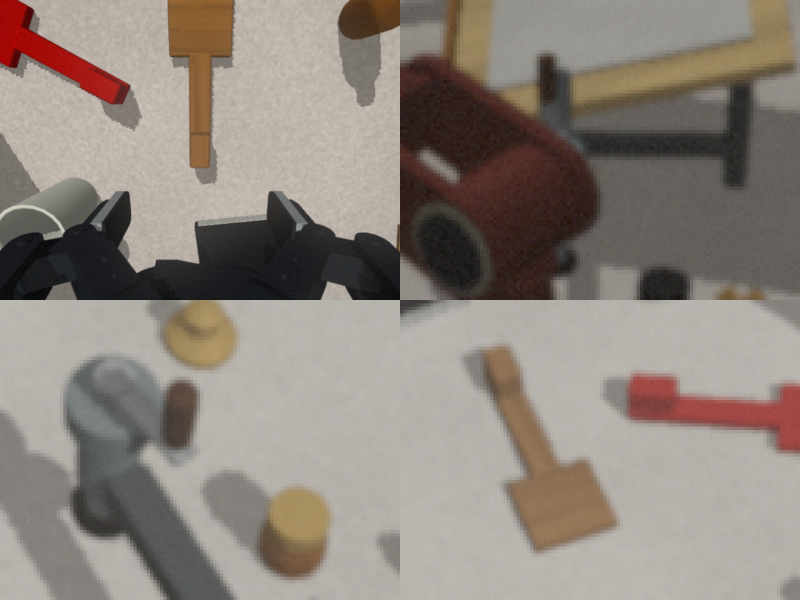

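Wrist (left top): the handle block spans about (304–336, 213–266) in wrist pixels and is aligned vertically. The scene crop shows the whole pad and, at jack side, the grip on the board side of the axis. Nothing is in the way.

```bash
python3 - <<'E'
from h import *
sc=eyes.camera_info("scene");si=eyes.camera_info("side");w=eyes.camera_info("wrist")
o=monitor.get_obs();print(o["tool_pos"])
for p in[(306,213),(336,213),(320,213),(320,266)]:
    q=onz(w,*p,.036);print('hnd',q,tool(q))
c=np.array([onz(sc,(x-400)/3.333+260,(y-300)/3.333+200,.012)[:2] for x,y in[(505,483),(588,459),(618,523),(540,551)]]);print(c,c.mean(0))
f=np.array([onz(w,x*1.6,y*1.6,.012)[:2] for x,y in [(169,55),(232,55)]]);print('front plate edge',f)
a=onz(sc,366,339,.14);b=onz(sc,399,375,.14);print('outr',a,b,np.degrees(np.arctan2(*(b-a)[1::-1])))
print('side head',onz(si,331.5,185,.198))
ax=np.array([.579,.0605])
for z in(.04,.05,.06,.07):print(z,proj(si,[.579,.0605-.023*.9,z]))
E
```

```text
[ 0.50846357 -0.38974645  0.32629633]
hnd [ 0.50503653 -0.37076397  0.036     ] [ 18.42952041  -7.15544665 290.26399927]
hnd [ 0.52624194 -0.37445695  0.036     ] [ 18.45829953  14.3690793  290.30090844]
hnd [ 0.51493195 -0.37248662  0.036     ] [ 18.44360531   2.88877515 290.28122186]
hnd [ 0.5081079  -0.41212305  0.036     ] [-21.77572976   3.02004744 290.32652853]
[[ 0.55952329 -0.28993294]
 [ 0.49039261 -0.27516455]
 [ 0.50466376 -0.20660182]
 [ 0.57017343 -0.21620373]] [ 0.53118827 -0.24697576]
front plate edge [[ 0.49479298 -0.28200334]
 [ 0.56561604 -0.29430558]]
outr [0.58425961 0.08083543 0.14      ] [0.57557723 0.18033569 0.14      ] 94.98698825911625
side head [0.57902127 0.05301539 0.198     ]
0.04 (np.float64(331.57243110347287), np.float64(226.30561795334035))
0.05 (np.float64(331.58540011438197), np.float64(223.9496515229694))
0.06 (np.float64(331.5984496724806), np.float64(221.57854076834982))
0.07 (np.float64(331.6115805203397), np.float64(219.19214086158323))
```

step_arm:
  commands:
    - [100, [-2, 3, 40], 0]
    - [100, [-2, 3, 85], 0]
    - [100, [-2, 3, 120], 0]
    - [100, [-2, 3, 140], 0]
    - [100, [-2, 3, 141], 0]
    - [25, [-2, 3, 141], 0]
    - [15, [-2, 3, 141], 0]
    - [15, [-2, 3, 141], 0]
    - [10, [-2, 3, 141], 0]
    - [10, [-2, 3, 141], 0]
  squeeze: 80

```text
t: 2.68
tool_pos: [0.5109, -0.3932, 0.1855]
tool_rot: [2.405, 2.018, -0.001]
contact_force: [-2.3, 0.3, 6.0]
opening: 0.0224
grip_force: 87.4
```

step_arm:
  commands:
    - [10, [0, 0, -8], 0]
    - [10, [0, 0, -15], 0]
    - [10, [25, -2, -15], 0]
    - [10, [65, -5, -15], 0]
    - [10, [110, -8, -15], 0]
    - [10, [155, -11, -15], 0]
    - [10, [195, -11, -15], 0]
    - [10, [220, -11, -15], 0]
    - [10, [230, -11, -15], 0]
    - [10, [230, -11, -15], 0]

```text
t: 3.92
tool_pos: [0.5395, -0.1633, 0.1985]
tool_rot: [-2.405, -2.021, 0.001]
contact_force: [-0.3, -0.4, -2.7]
opening: 0.0229
grip_force: 85.8
```

```bash
python3 - <<'E'
from h import *
o=monitor.get_obs();print(o["t"],o["tool_pos"],o["tool_rot"],o["contact_force"],o["opening"])
im,w=grab("wrist");s,_=grab("scene");d,_=grab("side")
cv2.imwrite('pics/m2.png',np.vstack([np.hstack([cv2.resize(im,(400,300)),cv2.resize(d[140:260,265:425],(400,300),interpolation=3)]),np.hstack([cv2.resize(s[270:375,310:450],(400,300),interpolation=3),cv2.resize(im[0:240,160:480],(400,300),interpolation=3)])]))
E
```

```text
3.925 [ 0.53949159 -0.16332093  0.19845756] [-2.40495194e+00 -2.02073183e+00  6.92894839e-04] [-0.34792317 -0.35573513 -2.7188824 ] 0.022855950208475855
```

View pics/m2.png

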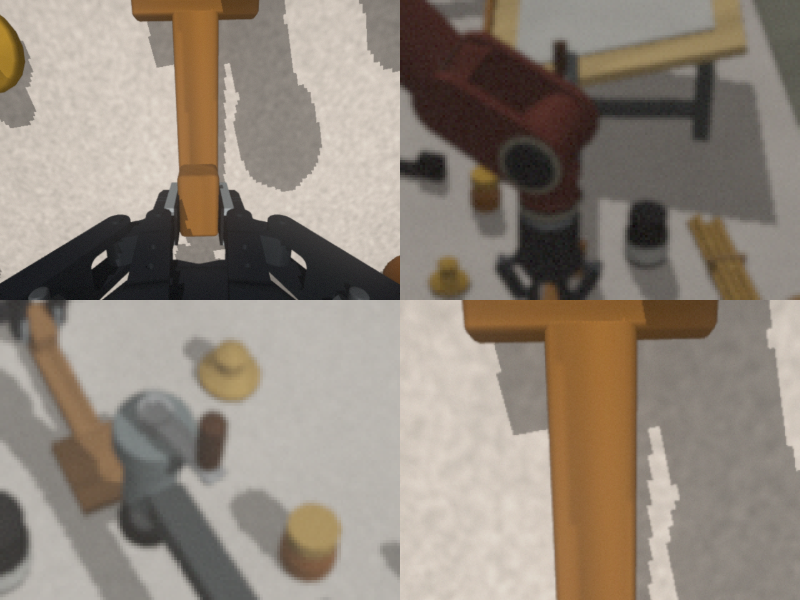

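The wrist shows the pad held squarely with its plate edge ahead at wrist (213–412, 32). In the scene the jack head's top disc is near (363.6,312.5). I'll refine the axis with edge profiles before the last 85 mm.

```bash
python3 - <<'E'
from h import *
sc=eyes.camera_info("scene");si=eyes.camera_info("side");w=eyes.camera_info("wrist")
s=cv2.imread('pics/scene0.png').astype(int);d=cv2.imread('pics/side0.png').astype(int)
for v in(306,309,312,315,318):print('sc',v,s[v,342:392].mean(1).astype(int).tolist())
print('col',s[296:330,360:364].mean((1,2)).astype(int).tolist())
for v in(190,198,206,212):print('si',v,d[v,318:348].mean(1).astype(int).tolist())
print('sicol',d[170:232,331].mean(1).astype(int).tolist())
for y in(.05,.055,.06):
  for z,r in((.198,.03),):
    P=np.array([proj(sc,[.5795+r*np.cos(a),y+r*np.sin(a),z]) for a in np.linspace(0,6.28,73)]);print(y,P.min(0),P.max(0),[P[abs(P[:,1]-k)<2,0].round(1).tolist() for k in(306,312)], proj(si,[.5795,y,.1]))
  print('sole low edge side, z.04/.07',[np.round(proj(si,[.5795,y-.022,z]),1).tolist() for z in(.04,.055,.07)])
for u in(213.6,412):
  for z in(.013,):print('plate near edge',onz(w,u,32,z),tool(onz(w,u,32,z)))
E
```

```text
sc 306 [183, 181, 181, 182, 182, 181, 180, 181, 177, 167, 147, 121, 104, 101, 97, 109, 127, 142, 138, 129, 127, 128, 126, 123, 127, 136, 150, 148, 142, 134, 133, 136, 150, 166, 177, 183, 183, 183, 183, 181, 180, 181, 180, 180, 178, 173, 170, 171, 170, 170]
sc 309 [185, 186, 186, 184, 183, 181, 179, 169, 151, 126, 111, 100, 99, 98, 100, 105, 116, 123, 122, 119, 119, 116, 118, 118, 115, 115, 116, 121, 127, 131, 131, 129, 130, 133, 146, 164, 177, 178, 171, 150, 132, 118, 114, 119, 133, 152, 171, 182, 184, 184]
sc 312 [182, 182, 183, 184, 184, 182, 172, 148, 133, 131, 130, 128, 118, 108, 99, 99, 96, 97, 100, 107, 111, 113, 111, 113, 110, 108, 109, 108, 113, 113, 116, 122, 129, 130, 130, 137, 140, 127, 100, 77, 79, 76, 78, 78, 81, 82, 101, 140, 171, 182]
sc 315 [180, 182, 181, 182, 183, 179, 168, 139, 125, 126, 129, 130, 130, 127, 124, 116, 102, 91, 93, 88, 89, 90, 97, 106, 112, 116, 118, 119, 116, 117, 115, 114, 114, 116, 121, 126, 119, 95, 75, 74, 76, 76, 75, 80, 80, 81, 90, 132, 171, 182]
sc 318 [182, 180, 178, 179, 184, 183, 168, 127, 107, 119, 126, 130, 132, 131, 129, 129, 128, 127, 
[... 1569 characters left out ...]
47.2, 347.0, 346.9]] (np.float64(331.4741519639375), np.float64(209.29988139375484))
sole low edge side, z.04/.07 [[331.9, 227.5], [331.9, 224.0], [331.9, 220.4]]
0.06 [348.2750452  302.89204286] [378.35843982 328.63110846] [[374.7, 373.8, 372.9, 371.8, 370.7, 369.6, 356.0, 354.9, 353.8, 352.9, 352.0, 351.2], [378.1, 377.8, 377.4, 376.9, 349.3, 348.9, 348.6, 348.4]] (np.float64(331.3675054259972), np.float64(208.44057487464735))
sole low edge side, z.04/.07 [[331.8, 226.6], [331.8, 223.1], [331.8, 219.5]]
plate near edge [ 0.52104808 -0.05259163  0.013     ] [107.31069035 -37.8540968  185.68136043]
plate near edge [ 0.59429114 -0.06543444  0.013     ] [107.45050524  36.50626836 185.68657024]
```

step_arm:
  commands:
    - [10, [20, 0, 0], 0]
    - [10, [45, 0, 0], 0]
    - [10, [70, 0, 0], 0]
    - [10, [81, 0, 0], 0]
    - [10, [81, 0, 6], 0]
    - [10, [81, 0, 11], 0]
    - [10, [81, 0, 13], 0]
    - [10, [81, 0, 14], 0]
    - [10, [81, 0, 14], 0]

```text
t: 5.2
tool_pos: [0.5539, -0.0849, 0.1855]
tool_rot: [2.407, 2.019, -0.001]
contact_force: [-3.7, -0.6, 6.1]
opening: 0.0222
grip_force: 87.2
```

```bash
python3 - <<'E'
from h import *
o=monitor.get_obs();print(o["t"],o["tool_pos"],o["tool_rot"],o["contact_force"],o["wrist_torque"])
im,w=grab("wrist");s,_=grab("scene");d,_=grab("side")
cv2.imwrite('pics/m3.png',np.vstack([np.hstack([cv2.resize(im,(400,300)),cv2.resize(d[140:260,265:425],(400,300),interpolation=3)]),cv2.resize(s[270:375,310:590],(800,300),interpolation=3)]))
E
```

```text
5.2 [ 0.55392041 -0.08485577  0.1854582 ] [ 2.40674033e+00  2.01888979e+00 -7.21003505e-04] [-3.73515661 -0.57201463  6.06447561] [-0.09127833  0.72275114  0.08724234]
```

View pics/m3.png

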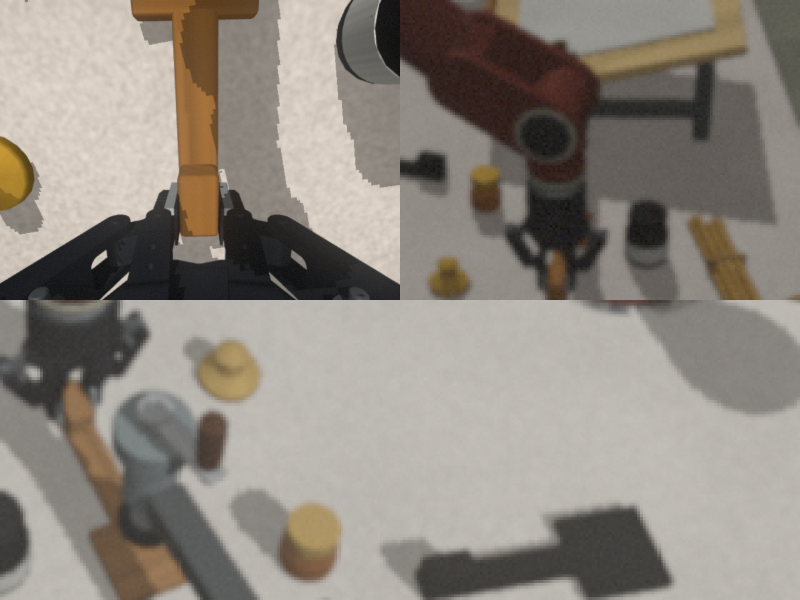

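The pad lies on the desk with its plate under the foot; plate corners are at scene crop (90,528) and (120,598). I'll release and back off.

step_arm:
  commands:
    - [50, [0, 0, 0], 0]
    - [80, [0, 0, 0], 0]
    - [80, [0, 0, 0], 0]
    - [80, [0, 0, -25], 0]
    - [80, [-20, 0, -80], 0]
    - [80, [-60, 0, -140], 0]
    - [80, [-120, 0, -180], 0]
    - [80, [-150, 0, -190], 0]
    - [80, [-150, 0, -190], 0]

```text
t: 6.48
tool_pos: [0.5276, -0.2347, 0.3775]
tool_rot: [2.407, 2.011, 0.002]
contact_force: [-1.0, -0.1, 0.3]
opening: 0.0682
grip_force: 0.0
```

```bash
python3 - <<'E'
from h import *
o=monitor.get_obs();print(o["t"],o["tool_pos"],o["tool_rot"])
sc=eyes.camera_info("scene");si=eyes.camera_info("side")
im,w=grab("wrist",'w4.png');s,_=grab("scene",'s4.png');d,_=grab("side",'d4.png')
cx=np.array([.5775,.0555]);
def draw(img,inf,x0,y0,k,c,r,z,col):
    P=np.array([proj(inf,[c[0]+r*np.cos(a),c[1]+r*np.sin(a),z]) for a in np.linspace(0,6.28,60)]);cv2.polylines(img,[((P-[x0,y0]+.5)*k).astype(np.int32)],True,col,1)
A=cv2.resize(s[285:375,330:450],(400,300),interpolation=3);B=cv2.resize(d[140:260,265:425],(400,300),interpolation=3);C=cv2.resize(im,(400,300));D=cv2.resize(s[285:375,330:450],(400,300),interpolation=3)
for z,r in((.198,.03),(.06,.023)):
    draw(A,sc,330,285,3.333,cx,r,z,(0,255,0));draw(B,si,265,140,2.5,cx,r,z,(0,255,0));draw(C,w,0,0,.625,cx,r,z,(0,255,0))
draw(D,sc,330,285,3.333,cx,.055,.25,(0,0,255))
cv2.imwrite('pics/m4.png',np.vstack([np.hstack([C,B]),np.hstack([A,D])]))
E
```

```text
6.475 [ 0.52764336 -0.23467893  0.37754866] [2.40666692e+00 2.01130866e+00 2.33278638e-03]
```

View pics/m4.png

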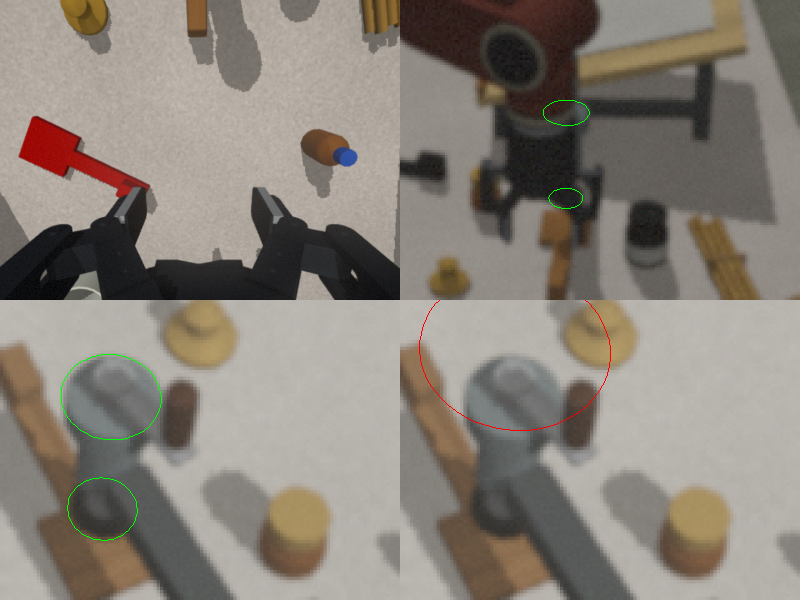

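The pad stays put. The overlaid axis circles fit head and sole within about 1 px, and the grip sits at scene crop (580,413), towards the board. Next I'll move to just short of and above the grip to see both it and the plate.

step_arm:
  commands:
    - [60, [0, 0, -50], 0]
    - [60, [20, 0, -100], 0]
    - [60, [70, 0, -120], 0]
    - [60, [130, -3, -120], 0]
    - [60, [190, -3, -120], 0]
    - [60, [240, -3, -120], 0]
    - [60, [260, -3, -120], 0]
    - [60, [265, -3, -120], 0]
    - [60, [265, -3, -120], 0]

```text
t: 7.75
tool_pos: [0.5708, 0.0291, 0.4942]
tool_rot: [-2.407, -2.019, 0.002]
contact_force: [0.1, -1.0, 0.2]
opening: 0.0515
grip_force: 0.0
```

```bash
python3 - <<'E'
from h import *
o=monitor.get_obs();print(o["t"],o["tool_pos"],o["tool_rot"])
sc=eyes.camera_info("scene");si=eyes.camera_info("side")
print('pad c',onz(sc,341.1,351,.012)[:2]-[.0285,-.0405])
im,w=grab("wrist",'w5.png');d,_=grab("side",'d5.png')
cx=np.array([.5775,.0555])
for z,r in((.198,.03),(.25,.055)):
    P=np.array([proj(w,[cx[0]+r*np.cos(a),cx[1]+r*np.sin(a),z]) for a in np.linspace(0,6.28,60)]);cv2.polylines(im,[P.astype(np.int32)],True,(0,255,0),1)
cv2.imwrite('pics/m5.png',np.hstack([cv2.resize(im,(480,360)),cv2.resize(d[170:278,280:376],(320,360),interpolation=3)]))
E
```

```text
7.75 [0.57078319 0.02906881 0.4941735 ] [-2.40660133e+00 -2.01899629e+00  1.60466755e-03]
pad c [0.57540554 0.06004814]
```

View pics/m5.png

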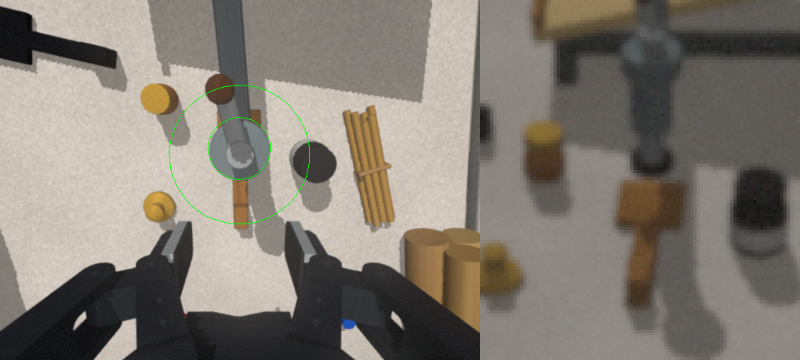

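Wrist: head at (239,148) fits the circle, the grip top is at (220,89) (half-size-ish view, ×4/3), and the plate is visible around the head. Side: plate corners are at crop (617,222), (680,228), (622,182), (688,185).

```bash
python3 - <<'E'
from h import *
si=eyes.camera_info("side");w=eyes.camera_info("wrist")
c=np.array([onz(si,280+(x-480)/3.333,170+y/3.333,.012)[:2] for x,y in[(617,222),(680,228),(622,182),(688,185)]]);print(c,c.mean(0))
print('corner w',onz(w,261*4/3,110*4/3,.012)[:2])
im=cv2.imread('pics/w5.png');hsv=cv2.cvtColor(im,cv2.COLOR_BGR2HSV)
m=cv2.inRange(hsv[90:150,265:325],(0,60,20),(18,255,120));n,l,st,ce=cv2.connectedComponentsWithStats(m);i=1+np.argmax(st[1:,4]);print(st[i],ce[i]+[265,90])
for uv in[(293,116),tuple(ce[i]+[265,90])]:
    g=onz(w,*uv,.273);print(uv,g,g[:2]-[.5775,.0555],tool([g[0],g[1],.273]))
h=onz(w,239*4/3,148*4/3,.198);print('head',h)
E
```

```text
[[0.54207833 0.02116252]
 [0.60539917 0.00703482]
 [0.55122491 0.08873698]
 [0.61980221 0.0788956 ]] [0.57962615 0.04895748]
corner w [0.61770652 0.08185322]
[   9    9   38   40 1213] [292.641385   118.55152514]
(293, 116) [0.57392303 0.10885412 0.273     ] [-0.00357697  0.05335412] [ 79.92898039 -10.95530386 221.50395781]
(np.float64(292.641384995878), np.float64(118.5515251442704)) [0.57352199 0.10772715 0.273     ] [-0.00397801  0.05222715] [ 78.74916148 -11.1525805  221.50448105]
head [0.5775721  0.05620468 0.198     ]
```

step_arm:
  commands:
    - [60, [40, -6, 0], 0]
    - [60, [80, -11, 0], 0]
    - [60, [81, -11, 10], 0]
    - [60, [81, -11, 40], 0]
    - [60, [81, -11, 70], 0]
    - [60, [81, -11, 84], 0]
    - [60, [81, -11, 84], 0]
    - [10, [81, -11, 84], 0]
    - [10, [81, -11, 84], 0]
    - [10, [81, -11, 84], 0]
    - [10, [81, -11, 84], 0]
  squeeze: 40

```text
t: 9.22
tool_pos: [0.574, 0.1113, 0.4127]
tool_rot: [2.406, 2.019, 0.002]
contact_force: [-4.5, -0.3, 6.2]
opening: 0.0185
grip_force: 39.3
```

```bash
python3 - <<'E'
from h import *
o=monitor.get_obs();print({k:np.round(v,4).tolist() for k,v in o.items()})
E
```

```text
{'t': 9.225, 'q': [0.0643, -0.0475, 1.6999, 0.0001, 1.4878, 0.2385], 'dq': [0.0001, -0.0001, -0.0016, 0.0004, -0.0024, -0.001], 'effort': [-0.6309, -31.6386, -35.3769, -0.1511, -1.1833, -0.0036], 'tool_pos': [0.574, 0.1113, 0.4127], 'tool_rot': [2.4057, 2.0192, 0.0018], 'contact_force': [-4.4934, -0.3129, 6.174], 'wrist_torque': [0.0123, 0.7601, -0.0017], 'grip_force': 39.3253, 'opening': 0.0185}
```

step_arm:
  commands:
    - [10, [1.4, 9.5, 0], 0]
    - [10, [1.2, 19.1, 0], 0]
    - [10, [-0.7, 28.5, 0], 0]
    - [10, [-4.2, 37.4, 0], 0]
    - [10, [-9.2, 45.6, 0], 0]
    - [10, [-15.5, 52.8, 0], 0]

```text
t: 9.98
tool_pos: [0.6229, 0.087, 0.4126]
tool_rot: [-2.404, -2.019, 0.002]
contact_force: [-10.3, 0.8, 8.6]
opening: 0.0187
grip_force: 39.8
```

```bash
cat > f.py <<'E'
from h import *
C=np.array([.5775,.0558]);o=monitor.get_obs()
rot=R.from_rotvec(o["tool_rot"]).as_matrix();p=o["tool_pos"][:2]-C;r=np.hypot(*p);n=p/r;t=np.array([n[1],-n[0]])
e1,e2=rot[:2,0],rot[:2,1];phi=np.degrees(np.arctan2(p@e2,p@e1))
f=np.array(o["contact_force"]);print('t',o["t"],'phi %.1f r %.2fmm'%(phi,r*1e3),'load %.2f radial %.2f fz %.2f'%(-f[:2]@t,f[:2]@n,f[2]),'e1ang %.2f'%np.degrees(np.arctan2(e1[1],e1[0])),'open',o["opening"],'dq',np.abs(o["dq"]).max())
E
python3 f.py
```

```text
t 9.975 phi 45.6 r 55.08mm load 6.51 radial -8.03 fz 8.61 e1ang 80.04 open 0.018720585422901396 dq 0.09688234303018291
```

```bash
cat > g.py <<'E'
import numpy as np,sys
a,s,n=map(float,sys.argv[1:4])
P=lambda d:55*np.array([np.cos(np.radians(d)),np.sin(np.radians(d))])
print([[10,(P(a+s*k)-P(a)).round(1).tolist()+[0],0] for k in range(1,int(n)+1)],a+s*n)
E
python3 g.py 46.4 10 12; python3 g.py 166.4 10 10; python3 g.py 266.4 5 8
```

```text
[[10, [-7.5, 6.0, 0], 0], [10, [-15.9, 10.6, 0], 0], [10, [-25.0, 13.6, 0], 0], [10, [-34.5, 15.1, 0], 0], [10, [-44.1, 14.8, 0], 0], [10, [-53.5, 12.9, 0], 0], [10, [-62.4, 9.4, 0], 0], [10, [-70.6, 4.4, 0], 0], [10, [-77.8, -1.9, 0], 0], [10, [-83.7, -9.4, 0], 0], [10, [-88.3, -17.8, 0], 0], [10, [-91.4, -26.9, 0], 0]] 166.4
[[10, [-1.4, -9.5, 0], 0], [10, [-1.2, -19.1, 0], 0], [10, [0.7, -28.5, 0], 0], [10, [4.2, -37.4, 0], 0], [10, [9.2, -45.6, 0], 0], [10, [15.5, -52.8, 0], 0], [10, [23.0, -58.7, 0], 0], [10, [31.4, -63.3, 0], 0], [10, [40.5, -66.4, 0], 0], [10, [50.0, -67.8, 0], 0]] 266.4
[[10, [4.8, -0.1, 0], 0], [10, [9.6, 0.2, 0], 0], [10, [14.3, 1.0, 0], 0], [10, [19.0, 2.1, 0], 0], [10, [23.5, 3.7, 0], 0], [10, [27.9, 5.6, 0], 0], [10, [32.1, 7.9, 0], 0], [10, [36.1, 10.6, 0], 0]] 306.4
```

step_arm:
  commands:
    - [10, [-7.5, 6.0, 0], 0]
    - [10, [-15.9, 10.6, 0], 0]
    - [10, [-25.0, 13.6, 0], 0]
    - [10, [-34.5, 15.1, 0], 0]
    - [10, [-44.1, 14.8, 0], 0]
    - [10, [-53.5, 12.9, 0], 0]
    - [10, [-62.4, 9.4, 0], 0]
    - [10, [-70.6, 4.4, 0], 0]
    - [10, [-77.8, -1.9, 0], 0]
    - [10, [-83.7, -9.4, 0], 0]
    - [10, [-88.3, -17.8, 0], 0]
    - [10, [-91.4, -26.9, 0], 0]

```text
t: 11.48
tool_pos: [0.5819, 0.0017, 0.4128]
tool_rot: [2.402, 2.016, 0.011]
contact_force: [6.1, 1.6, 2.1]
opening: 0.0184
grip_force: 39.1
```

```bash
python3 f.py; python3 - <<'E'
from h import *
s,_=grab("scene",'s6.png');d,_=grab("side",'d6.png')
E
```

```text
t 11.475 phi 165.3 r 54.32mm load 6.19 radial -1.08 fz 2.07 e1ang 80.03 open 0.01840798641466896 dq 0.18066567713447038
```

step_arm:
  commands:
    - [10, [-1.4, -9.5, 0], 0]
    - [10, [-1.2, -19.1, 0], 0]
    - [10, [0.7, -28.5, 0], 0]
    - [10, [4.2, -37.4, 0], 0]
    - [10, [9.2, -45.6, 0], 0]
    - [10, [15.5, -52.8, 0], 0]
    - [10, [23.0, -58.7, 0], 0]
    - [10, [31.4, -63.3, 0], 0]
    - [10, [40.5, -66.4, 0], 0]
    - [10, [50.0, -67.8, 0], 0]

```text
t: 12.82
tool_pos: [0.5223, 0.0614, 0.4127]
tool_rot: [2.406, 2.017, -0.009]
contact_force: [-7.6, -6.3, 9.8]
opening: 0.0186
grip_force: 40.4
```

```bash
python3 f.py; python3 - <<'E'
from h import *
s,_=grab("scene",'s7.png');d,_=grab("side",'d7.png')
cv2.imwrite('pics/m7.png',np.hstack([cv2.resize(s[285:375,330:450],(400,300),interpolation=3),cv2.resize(d[180:270,285:405],(400,300),interpolation=3)]))
E
```

```text
t 12.825 phi -94.2 r 55.45mm load 7.00 radial 6.96 fz 9.77 e1ang 79.94 open 0.018568951123421946 dq 0.150516378905324
```

View pics/m7.png

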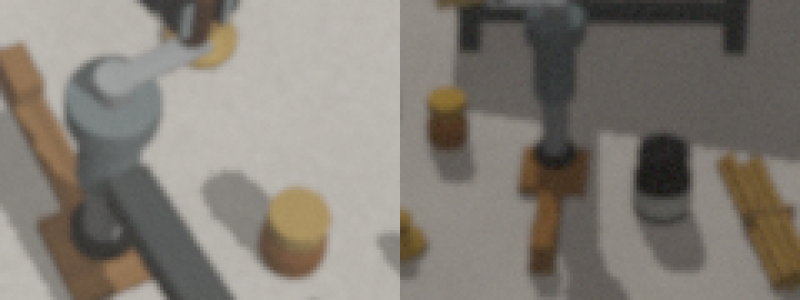

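Foot at side crop (555,165) is still about 19 mm above the plate and well centred over it. I'll go on in stages.

```bash
python3 g.py 266.4 10 11;python3 g.py 376.4 10 4;python3 g.py 416.4 5 3;
```

```text
[[10, [9.6, 0.2, 0], 0], [10, [19.0, 2.1, 0], 0], [10, [27.9, 5.6, 0], 0], [10, [36.1, 10.6, 0], 0], [10, [43.3, 17.0, 0], 0], [10, [49.3, 24.5, 0], 0], [10, [53.9, 32.9, 0], 0], [10, [56.9, 42.0, 0], 0], [10, [58.3, 51.4, 0], 0], [10, [58.1, 61.0, 0], 0], [10, [56.2, 70.4, 0], 0]] 376.4
[[10, [-3.5, 8.9, 0], 0], [10, [-8.5, 17.1, 0], 0], [10, [-14.8, 24.3, 0], 0], [10, [-22.3, 30.3, 0], 0]] 416.4
[[10, [-4.1, 2.5, 0], 0], [10, [-8.4, 4.6, 0], 0], [10, [-12.9, 6.3, 0], 0]] 431.4
```

step_arm:
  commands:
    - [10, [9.6, 0.2, 0], 0]
    - [10, [19.0, 2.1, 0], 0]
    - [10, [27.9, 5.6, 0], 0]
    - [10, [36.1, 10.6, 0], 0]
    - [10, [43.3, 17.0, 0], 0]
    - [10, [49.3, 24.5, 0], 0]
    - [10, [53.9, 32.9, 0], 0]
    - [10, [56.9, 42.0, 0], 0]
    - [10, [58.3, 51.4, 0], 0]
    - [10, [58.1, 61.0, 0], 0]
    - [10, [56.2, 70.4, 0], 0]

```text
t: 14.3
tool_pos: [0.6019, 0.1057, 0.4126]
tool_rot: [-2.405, -2.019, 0.003]
contact_force: [-7.7, -0.6, 8.5]
opening: 0.0183
grip_force: 40.4
```

```bash
python3 f.py
```

```text
t 14.3 phi 16.1 r 55.50mm load 6.64 radial -3.88 fz 8.53 e1ang 80.03 open 0.01825194922511795 dq 0.1539302525590273
```

step_arm:
  commands:
    - [10, [-3.5, 8.9, 0], 0]
    - [10, [-8.5, 17.1, 0], 0]
    - [10, [-14.8, 24.3, 0], 0]

```text
t: 14.68
tool_pos: [0.6228, 0.0874, 0.4126]
tool_rot: [-2.402, -2.018, 0.003]
contact_force: [-10.7, 3.1, 9.9]
opening: 0.0185
grip_force: 40.6
```

```bash
python3 f.py; python3 g.py 406.4 5 4
```

```text
t 14.675 phi 45.1 r 55.18mm load 8.69 radial -7.04 fz 9.89 e1ang 80.05 open 0.018513379804170862 dq 0.09857736325768254
[[10, [-3.6, 3.2, 0], 0], [10, [-7.5, 6.0, 0], 0], [10, [-11.6, 8.5, 0], 0], [10, [-15.9, 10.6, 0], 0]] 426.4
```

step_arm:
  commands:
    - [10, [-1.8, 1.7, 0], 0]
    - [10, [-3.6, 3.2, 0], 0]
    - [10, [-5.5, 4.7, 0], 0]

```text
t: 15.05
tool_pos: [0.6261, 0.0818, 0.4125]
tool_rot: [-2.401, -2.017, 0.003]
contact_force: [-10.1, 4.9, 10.1]
opening: 0.0183
grip_force: 40.7
```

```bash
python3 f.py; python3 g.py 413.9 2.5 6
```

```text
t 15.05 phi 52.0 r 55.08mm load 9.03 radial -6.58 fz 10.07 e1ang 80.07 open 0.01833105088177509 dq 0.026610794000842947
[[10, [-2.0, 1.4, 0], 0], [10, [-4.0, 2.7, 0], 0], [10, [-6.1, 3.8, 0], 0], [10, [-8.2, 5.0, 0], 0], [10, [-10.4, 6.0, 0], 0], [10, [-12.6, 6.9, 0], 0]] 428.9
```

step_arm:
  commands:
    - [10, [-2.0, 1.4, 0], 0]
    - [10, [-4.0, 2.7, 0], 0]
    - [10, [-6.1, 3.8, 0], 0]

```text
t: 15.42
tool_pos: [0.6287, 0.0756, 0.4126]
tool_rot: [-2.4, -2.017, 0.001]
contact_force: [-9.7, 8.1, 10.4]
opening: 0.0188
grip_force: 40.6
```

```bash
python3 f.py; python3 g.py 421.4 2.5 4
```

```text
t 15.425 phi 59.0 r 54.92mm load 11.03 radial -6.16 fz 10.44 e1ang 80.10 open 0.018764558603681102 dq 0.028875636864594257
[[10, [-2.1, 1.1, 0], 0], [10, [-4.3, 2.1, 0], 0], [10, [-6.5, 3.0, 0], 0], [10, [-8.8, 3.8, 0], 0]] 431.4
```

```bash
for i in 1 2 3 4; do python3 -c "
from h import *
grab('side')"; python3 f.py; done
```

```text
t 15.475 phi 59.3 r 54.91mm load 9.75 radial -6.66 fz 9.81 e1ang 80.08 open 0.018646507023924504 dq 0.004982546559054251
t 15.525 phi 59.2 r 54.93mm load 9.42 radial -6.73 fz 10.30 e1ang 80.08 open 0.018123940227984227 dq 0.004294196785680057
t 15.575 phi 59.2 r 54.93mm load 10.00 radial -6.62 fz 9.45 e1ang 80.08 open 0.01824454356003536 dq 0.0018699645073811354
t 15.625 phi 59.1 r 54.92mm load 9.74 radial -6.30 fz 9.86 e1ang 80.09 open 0.018198825307053253 dq 0.002619804407008327
```

Fitting the three moving readings gives about 10.5 N at the crank, roughly 34 N on the foot. I'll let go, rise clear, and check.

step_arm:
  commands:
    - [60, [0, 0, 0], 0]
    - [60, [0, 0, 0], 0]
    - [60, [0, 0, 0], 0]
    - [60, [0, 0, -20], 0]
    - [60, [0, 0, -60], 0]
    - [60, [0, 0, -90], 0]
    - [60, [-50, 0, -100], 0]
    - [60, [-110, 0, -100], 0]
    - [60, [-170, 0, -100], 0]
    - [60, [-220, 0, -100], 0]
    - [60, [-220, 0, -100], 0]

```text
t: 17.0
tool_pos: [0.5908, -0.1459, 0.5123]
tool_rot: [2.41, 2.012, 0.001]
contact_force: [-0.3, 0.2, -0.7]
opening: 0.0512
grip_force: 0.0
```

```bash
python3 - <<'E'
from h import *
o=monitor.get_obs();print(o["t"],o["tool_pos"],o["contact_force"])
s,_=grab("scene",'s8.png');d,_=grab("side",'d8.png')
cv2.imwrite('pics/m8.png',np.hstack([cv2.resize(s[270:375,310:450],(400,300),interpolation=3),cv2.resize(d[170:260,285:405],(400,300),interpolation=3)]))
E
```

```text
17.0 [ 0.59077068 -0.14589402  0.51232242] [-0.32356214  0.19112676 -0.7290234 ]
```

View pics/m8.png

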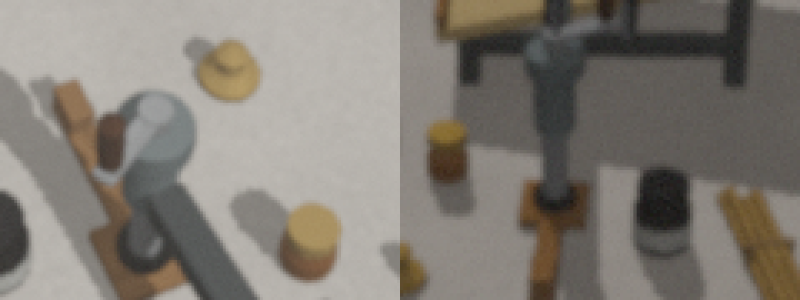

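The foot rests centred on the plate (side crop (556,200)), the robot is clear, and the neighbours haven't moved.

```bash
python3 -c "
from station import finish_job
print(finish_job())"
```

```text
the job is handed in; nothing more can be done
None
```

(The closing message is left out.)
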